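# Open the canister pen's gate and hold it wide

## Task

A colleague is about to lift the canister out of the guarded pen, so open its gate for them: first squeeze the safety bolt on the fixed panel until it is fully drawn back, then squeeze the catch on the gate and swing the gate out, past its roller check, until it stands about square to the pen's front. The closer would pull the gate back if you let go, so finish still holding it wide open and still, and do not disturb the canister or the two vessels standing beside the pen.

Things in the scene. Friction and masses are not known exactly. Their poses are not given: they have to be found in the camera images.
- pen: Canister pen, fixed: grey spill tray 300 x 460 mm with a steel guard frame; front to the robot (its -x). Origin on the bench under the front line, y along the front: round hinge post at y +160 mm, gate +148 to -52, latch stile -56 to -72, fixed panel to -208. Front top rails 20 mm thick, flush, tops 200 mm up; side and back rails 171. Above the rails stand only lugs (55 mm) and hinge cam (25 mm).
- gate_frame: The swinging gate and all it carries: steel frame, upright wires, top rail, finger lugs. Origin on the hinge axis at bench height; its -y axis points from hinge to free end (at 212 mm). Its lower edge is 60 mm above the bench; its swing out over the bench is clear. About 0.9 kg.
- gate (a joint): Opening, rad: 0 shut; grows as the free end swings out to the pen's -x (clockwise from above); stop at 1.6. Locked until bolt and catch are both drawn. A closer spring pulls it shut (0.12 N m shut, 0.29 at 1.4). A roller check resists from 0.53 to 1.07 with up to 1 N m more (8 N in all at the catch); past it, a gate let go falls back only onto the roller, at about 1.05.
- safety_bolt (a joint): Travel of the safety bolt on the fixed panel, m: 0 home in the gate's rail (starts up to 0.002), 0.012 fully drawn to its stop; clear of the gate above 0.009. Slides stiffly (about 6 N), has no spring, stays where it is left.
- gate_catch (a joint): Travel of the spring catch on the gate, m: 0 sprung out into the latch stile, 0.012 squeezed to its stop; clear of the stile above 0.009. The spring gives 5 N at rest, 10 N fully squeezed; let go, it springs out again, so it must stay squeezed until the gate has begun to open.
- bolt_grip (a point): Where to squeeze the safety bolt, 226 mm above the bench, 26 above the rail, pen y -125 mm; axes as the pen's. Two lugs in line along the rail (y) are pinched together; each 26 mm wide across the rail, 8 thick, 55 tall. Outer faces: fixed lug 21 mm from here towards -y; ribbed black thumb lug 33 mm towards +y at rest, 21 when drawn. So 54 mm over both at rest, 42 squeezed, this point then midway.
- gate_grip (a point): Where to squeeze the gate's catch and hold the gate; on its top rail, 157 mm from the hinge axis, 226 mm above the bench; moves with the gate, axes as gate_frame's. Lugs as on the safety bolt but mirrored. Outer faces: fixed lug 21 mm from here towards the hinge (+y); ribbed black thumb lug 33 mm towards the free end (-y) at rest, 21 when squeezed.
- gate_hinge (a point): Point on the upright hinge axis, 226 mm above the bench; fixed, axes as the pen's.
- canister: White canister, 150 x 116 mm, 171 mm tall with its cap, 2.2 kg, standing loose in the pen behind the gate; origin under its middle. To be left alone.
- measuring_cylinder: Clear measuring cylinder, 188 mm tall, foot 68 mm across, loose on the bench to one side of the pen; origin under its foot. To be left alone.
- sample_bottle: Jar-shaped sample bottle with a white cap, 66 mm across, 130 mm tall, loose on the bench to the other side of the pen; origin under its middle. To be left alone.

How it is judged:
By the outcome, as a careful person would: the job done as asked, in the order asked, and still so for the second after the job is handed in, while the arm keeps its last pose, push and grip.
It also fails if it takes over 51 s, if anything falls off the work surface, if the arm or the gripper's body presses on something with over 40 N, if the wrist force passes 120 N, or if a joint passes its speed limit or range.

## Robot

A 6-joint arm with a two-finger parallel gripper is mounted at the origin on the work surface. World frame = base frame: x ahead of the robot, y to its left, z up, the work surface at z = 0. Lengths are in m, angles in degrees, forces in N, time in s.
With the tool pointing down it reaches from about 0.25 to 0.725 m from the base axis. Payload 9.7 kg.
Tool frame: the origin (TCP) lies at the very end of the fingers, on their centre line; the grasp point (between the pads) lies grasp_offset behind it (grasp_offset is the distance from the TCP to the grasp point, in m); z points along the fingers, y is the line along which they close (so a half turn about z gives the same grasp; the last joint's range is limited). The gripper opens to 85 mm and grips with 20 to 120 N. Pads are 22 mm wide; open, the fingers measure 114 mm over their backs; the gripper's body (76 mm by 85 mm) begins 54 mm behind the grasp point. The pads swing forward as they close: fully open they stand 13 mm farther back than shut.
Start: joints at [-75.172, 4.979, 10.078, 95.1, 0, 90], TCP at [0.141, -0.532, 0.231] pointing down, gripper open.
Joint ranges: [-179.16, 179.16], [-48.56, 103.87], [-65.8, 70.77], [-126.05, 130.52], [-82.76, 87.17], [-180, 180]. Speed limits (degrees/s): [127.2, 127.2, 147.25, 180, 180, 180].

## Interface

Orientations are given as [roll, pitch, yaw] about the fixed x, y, z axes, in that order (R = Rz(yaw) Ry(pitch) Rx(roll)).
In Python, from workcell import get_obs, camera, calibration, job_done, recognise, cut_out, mark_of, grasp_offset gives the robot as it stands.
- The arm moves only by the tool servo_tool, never from a script. Its argument "moves" is a list of rows, each a list of 3 entries, a list of its own where there are three numbers: the turn, a rotation vector about the tool's x, y, z in degrees, then the shift along the tool's x, y, z in m, then the opening in per cent of the stroke, from 0 (shut) to 100 (fully open). In form: [[[ax, ay, az], [x, y, z], claw], ...]. A call has 1 to 12 rows; each row shifts and turns the commanded pose from where the row before left it, along the tool's axes as they then stand; what a row does not reach is not made up. A row lasts 1/10 s, in which the tool goes at most 50 mm and 8.59 degrees, less where a joint would pass 70% of its speed; a pose out of reach is approached as far as the arm can. A call is refused whole if a number of a shift passes 0.05 or a number of a turn 8.59, either way. A call with a gripper value outside its range is refused whole. The fingers move at their own pace and stop on an object; "force" is the grip in N (left out, the last holds). Time passes only in rows, so rows that do not move let the fingers close. It gives the time, the measured TCP pose, the force, the opening and the grip force at its end, in the units of the state.
- get_obs(): the state, without advancing time (a new reading comes with each control period).
- camera(name): name is "scene" or "top"; returns (picture, depth): 384x512x3 uint8, red, green, blue; 384x512 float32, m along the optical axis (not along the pixel's ray), 0 where there is no reading.
- calibration(name): a dict with "camera_matrix" (3x3 intrinsics, pixels), "R" (3x3) and "t" (3): a world point X has camera coordinates R X + t. Camera axes: x right, y down, z forward; pixel columns grow to the right and rows downward; lengths in m; the calibration is good to about 2 mm. A picture is of the moment at which its call begins. calibration takes no time and is no camera call.
- job_done(): hands the job in; it is judged then, once.
Trained networks look in the newest picture that a camera, given by its name, has taken for a name from the list of things; names that differ only in an ending like _2 or _b are one class to them, and where a whole thing is asked for, a point or a joint stands for the part that bears it (a point fixed in the world has none). Each returns a list of dicts, best first, with "score" (0 to 1); they miss things now and then, are a little off and sometimes report something else, mostly with a low value. They report only what shows in the picture. A call takes as long as a camera call.
- recognise(name, camera): "xyz" ([x, y, z] in m, in the coordinates of the camera as it stood for that picture, good to about 4 mm: the middle of the surface that is visible of it).
- cut_out(name, camera): "mask" (384x512 bool, what is visible of it).
- mark_of(name, camera): "xyz" ([x, y, z] in m, in the coordinates of the camera as it stood for that picture, good to about 4 mm: a listed point, or the origin of a listed thing).
The state is a dict: "time": time; "q": joint angles; "qd": joint speeds; "joint_efforts": joint torques, N m; "ee_pos": TCP position; "tcp_rot": TCP orientation; "wrist_force": force on the tool from outside, world axes, zero at the start; "torque": the same for the moment, N m; "opening": finger opening in m; "grasp_force": force on a finger pad.
Only numpy, scipy, OpenCV 4.12 (cv2) and the standard library are available. Lean on these libraries where they do the work, as an engineer would, in place of code of your own. Each camera call takes 0.05 s, during which the arm holds its last target. There are 200 camera calls.

## Working session

There is one attempt and no reset: what is moved stays moved. The work goes in short steps, Python scripts to look and compute and a tool call to move; the robot and the scene stay as the last step left them, time stands still between calls to the robot, and variables do not carry over. Pictures are saved under pics/ and viewed, at most 10 in all, crops included, and the job is handed in when it is done.

Besides the shell and the picture viewer there is one more tool, called after "Call:" by a JSON object that holds its "api" and its "payload", one argument or row to a line. servo_tool: Moves the arm, as the interface text tells. Its arguments: {"type":"object","properties":{"moves":{"type":"array"},"force":{"type":"number"}},"required":["moves"]}

```bash
mkdir -p pics; ls; cat > h.py <<'E'
import numpy as np, cv2
from workcell import *
from scipy.spatial.transform import Rotation as Ro
def w(p,cam):
    c=calibration(cam); return np.array(c["R"]).T@(np.array(p)-np.array(c["t"]))
E
python3 - <<'E'
from h import *
np.set_printoptions(precision=4,suppress=True)
o=get_obs();print(o['time'],o['ee_pos'],o['tcp_rot'],o['opening'],grasp_offset)
ims=[]
for c in ("scene","top"):
    im,d=camera(c); ims.append(im); 
    cv2.imwrite(f"pics/{c}0.png",cv2.cvtColor(cv2.resize(im,None,fx=1.5,fy=1.5),cv2.COLOR_RGB2BGR))
    for n in ("pen","bolt_grip","gate_grip","gate_hinge","gate_frame","canister","measuring_cylinder","sample_bottle"):
        try: print(c,n,[(round(r["score"],2),w(r["xyz"],c)) for r in mark_of(n,c)[:2]])
        except Exception as e: print(n,e)
E
```

```text
pics
0.0 [ 0.1407 -0.5315  0.2306] [-179.922     0.0002   14.828 ] 0.08610741562242419 0.0187
scene pen [(0.76, array([0.6159, 0.0683, 0.0034])), (0.72, array([ 0.6377, -0.4348, -0.0003]))]
scene bolt_grip [(0.9, array([ 0.5874, -0.0539,  0.22  ]))]
scene gate_grip [(0.86, array([0.6193, 0.0684, 0.2266])), (0.21, array([0.7622, 0.0676, 0.0084]))]
scene gate_hinge [(0.76, array([0.656 , 0.2172, 0.2235])), (0.5, array([ 0.6906,  0.4187, -0.0015]))]
scene gate_frame [(0.82, array([ 0.6585,  0.2196, -0.0002]))]
scene canister [(0.98, array([0.7669, 0.0669, 0.009 ]))]
scene measuring_cylinder [(0.89, array([ 0.6925,  0.4123, -0.003 ]))]
scene sample_bottle [(0.68, array([ 0.6356, -0.4345, -0.0019]))]
top pen [(0.83, array([0.6146, 0.0686, 0.0031]))]
top bolt_grip [(0.75, array([ 0.5878, -0.0558,  0.2241]))]
top gate_grip [(0.76, array([0.6164, 0.0701, 0.2274])), (0.45, array([ 0.6933,  0.4166, -0.0022]))]
top gate_hinge [(0.89, array([0.6548, 0.2224, 0.2256]))]
top gate_frame [(0.59, array([0.6526, 0.2214, 0.0011]))]
top canister [(0.68, array([0.7639, 0.0672, 0.0009]))]
top measuring_cylinder [(0.58, array([ 0.6927,  0.4161, -0.0011]))]
top sample_bottle [(0.91, array([ 0.6376, -0.4314, -0.002 ]))]
```

View pics/scene0.png

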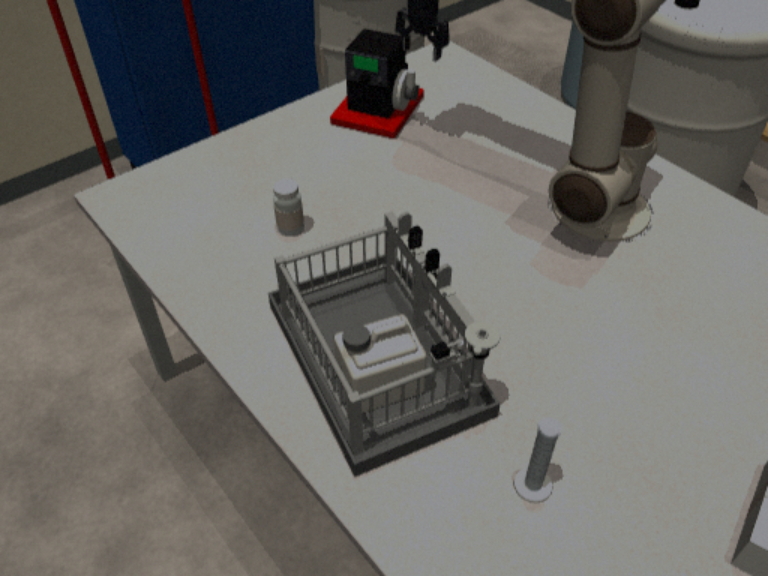

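View pics/top0.png

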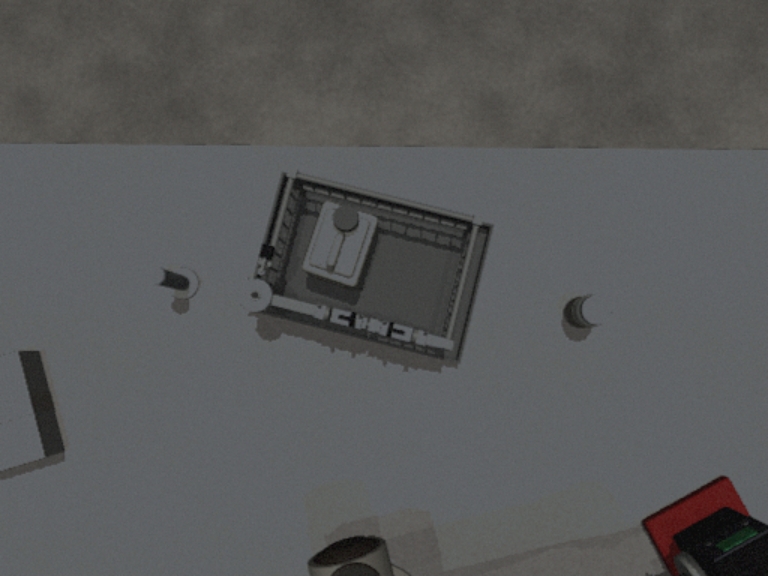

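The pen is turned about -14°, with the bottle to its right (-y) and the cylinder to its left. Both networks agree on the positions. Next I refine with depth on the rail and lugs.

```bash
cat >> h.py <<'E'
def cloud(cam):
    im,d=camera(cam); c=calibration(cam); K=np.array(c["camera_matrix"])
    v,u=np.nonzero(d>0); z=d[v,u]
    P=np.stack([(u-K[0,2])*z/K[0,0],(v-K[1,2])*z/K[1,1],z],1)
    return (P-np.array(c["t"]))@np.array(c["R"]), im[v,u]
E
python3 - <<'E'
from h import *
np.set_printoptions(precision=4,suppress=True)
H=np.array([.6555,.2205]);a=np.radians(-13.9)
for c in("scene","top"):
    P,col=cloud(c)
    ex=np.array([np.cos(a),np.sin(a)]);ey=np.array([-np.sin(a),np.cos(a)])
    X=(P[:,:2]-H)@ex;Y=(P[:,:2]-H)@ey+.160;Z=P[:,2]
    m=(abs(X)<.04)&(Y>-.22)&(Y<.13)&(abs(Z-.2)<.008)
    for lo in np.arange(-.21,.13,.03):
        k=m&(Y>=lo)&(Y<lo+.03)
        if k.sum()>5: print(c,round(lo,3),k.sum(),np.percentile(X[k],[5,50,95]),np.median(Z[k]))
    l=(abs(X)<.04)&(Y>-.22)&(Y<.13)&(Z>.246)&(Z<.265)
    for lo in np.arange(-.2,.08,.01):
        k=l&(Y>=lo)&(Y<lo+.01)
        if k.sum()>2: print(' lug',c,round(lo,3),k.sum(),X[k].min(),np.median(X[k]),X[k].max(),Y[k].min(),Y[k].max(),np.median(Z[k]),col[k].mean().round())
E
```

```text
scene -0.21 44 [-0.0042  0.0041  0.0125] 0.19988553696571437
scene -0.18 17 [0.0044 0.0113 0.0147] 0.20108216807597035
scene -0.15 34 [-0.0016  0.0076  0.015 ] 0.20281762777482143
scene -0.12 31 [-0.0101  0.0103  0.0144] 0.2026600452833635
scene -0.09 63 [-0.0068  0.0037  0.0128] 0.1994252720945833
scene -0.06 24 [-0.0004  0.0107  0.0136] 0.19992158776504954
scene -0.03 50 [-0.0065  0.0059  0.0149] 0.20248242586474713
scene 0.0 38 [-0.0088  0.0087  0.0142] 0.20196274113976465
scene 0.03 77 [-0.01    0.0024  0.0125] 0.19989629151362287
scene 0.06 73 [-0.0074  0.0029  0.0119] 0.19940629328630272
scene 0.09 72 [-0.0077  0.0028  0.0116] 0.19919354563293873
 lug scene -0.15 13 -0.006231243959713715 0.004168679137474946 0.011670475860224698 -0.1457292816453399 -0.14010994330564921 0.25230085556555204 97.0
 lug scene -0.14 12 -0.007635594246404429 0.00032305455056943176 0.009305029047733698 -0.13919063170393106 -0.13224813204479383 0.24981981114102705 59.0
 lug scene -0.1 25 -0.0076781708324477616 0.003464355031597371 0.014007508755227166 -0.09894449951127696 -0.09056981194951277 0.25191428
[... 1500 characters left out ...]
001144339749200829 0.01008586745433121 -0.1397825412705145 -0.13654678652366706 0.25270540909300404 69.0
 lug top -0.1 23 -0.011619634875154704 -0.0006500581830914286 0.010352171628074483 -0.09848314680260742 -0.09134124160502152 0.25267765960101574 24.0
 lug top -0.03 29 -0.01338367189215239 -0.0017991919058768012 0.010599937264532455 -0.028675608064897856 -0.020604562453047426 0.2527231884857621 25.0
 lug top 0.01 9 -0.011172624710481848 -0.002803476978676169 0.005663002400239231 0.017588087070639497 0.019935014643982785 0.2541291145716668 75.0
 lug top 0.02 20 -0.014344629584032742 -0.0011946541683690304 0.010983892780999692 0.02004545827045051 0.025254047816053726 0.2519204809279384 79.0
```

Call:
{"api": "servo_tool", "payload": {
  "moves": [
    [[0, 0, 0], [0, 0, -0.03], 100],
    [[0, 0, 0], [0, 0, -0.03], 100],
    [[0, 0, -8], [0, 0, -0.03], 100],
    [[0, 0, 0], [0, 0, 0], 100]
  ]
}}

```text
time: 1.4
ee_pos: [0.1409, -0.5323, 0.3254]
tcp_rot: [179.7, 0.0, 23.1]
wrist_force: [0.1, -0.4, -0.5]
opening: 0.0856
grasp_force: 0.0
```

```bash
python3 -c "
from h import *
o=get_obs();print(o['time'],o['q'],o['ee_pos'],o['tcp_rot'])"
```

```text
1.4 [-7.51707106e+01  8.19055605e+00  2.43287374e+01  1.05814911e+02
 -9.81844446e-04  8.17465939e+01] [ 0.14091431 -0.53225654  0.32540212] [1.79680219e+02 4.73773546e-02 2.30825605e+01]
```

Call:
{"api": "servo_tool", "payload": {
  "moves": [
    [[0, 0, -8.43], [0, 0, 0], 100],
    [[0, 0, -8.43], [0, 0, 0], 100],
    [[0, 0, -8.43], [0, 0, 0], 100],
    [[0, 0, -8.43], [0, 0, 0], 100],
    [[0, 0, -8.43], [0, 0, 0], 100],
    [[0, 0, -8.43], [0, 0, 0], 100],
    [[0, 0, -8.43], [0, 0, 0], 100],
    [[0, 0, -8.43], [0, 0, 0], 100],
    [[0, 0, -8.43], [0, 0, 0], 100],
    [[0, 0, -8.43], [0, 0, 0], 100],
    [[0, 0, -8.43], [0, 0, 0], 100],
    [[0, 0, -8.43], [0, 0, 0], 100]
  ]
}}

```text
time: 2.6
ee_pos: [0.1408, -0.5316, 0.3206]
tcp_rot: [180.0, -0.0, 124.3]
wrist_force: [0.3, 0.4, 0.2]
opening: 0.0854
grasp_force: 0.0
```

Call:
{"api": "servo_tool", "payload": {
  "moves": [
    [[0, 0, -8.43], [0, 0, 0], 90],
    [[0, 0, -8.43], [0, 0, 0], 90],
    [[0, 0, -8.43], [0, 0, 0], 90],
    [[0, 0, -8.43], [0, 0, 0], 90],
    [[0, 0, -8.43], [0, 0, 0], 90],
    [[0, 0, 0], [0, 0, 0], 90],
    [[0, 0, 0], [0, 0, 0], 90]
  ]
}}

```text
time: 3.3
ee_pos: [0.1407, -0.5316, 0.3209]
tcp_rot: [180.0, -0.0, 165.9]
wrist_force: [0.5, 0.3, 0.1]
opening: 0.0767
grasp_force: 0.0
```

```bash
cat >> h.py <<'E'
def to(target,yaw):
    o=get_obs(); R=Ro.from_euler('xyz',o['tcp_rot'],degrees=True); T=Ro.from_euler('xyz',[180,0,yaw],degrees=True)
    print('t',round(o['time'],2),'pos',o['ee_pos'].round(4) if hasattr(o['ee_pos'],'round') else o['ee_pos'],'rot',o['tcp_rot'],'q',np.round(o['q'],1),'open',o['opening'],'gf',o['grasp_force'],'wf',np.round(o['wrist_force'],1))
    print('turn(tool)',(R.inv()*T).as_rotvec(degrees=True).round(2),'shift(ideal tool)',T.inv().apply(np.array(target)-o['ee_pos']).round(4))
E
python3 -c "
from h import *
to([.5867,-.0556,.30],166.1)"
```

```text
t 3.3 pos [ 0.1407 -0.5316  0.3209] rot [ 1.79976116e+02 -1.50916698e-02  1.65856515e+02] q [-75.2   8.2  23.9 105.6  -0.  -61. ] open 0.07672032443694528 gf 0.0 wf [0.5 0.3 0.1]
turn(tool) [ 0.02 -0.02 -0.24] shift(ideal tool) [-0.3185  0.5692  0.0209]
```

Call:
{"api": "servo_tool", "payload": {
  "moves": [
    [[0, 0, 0], [-0.0212, 0.038, 0], 90],
    [[0, 0, 0], [-0.0212, 0.038, 0], 90],
    [[0, 0, 0], [-0.0212, 0.038, 0], 90],
    [[0, 0, 0], [-0.0212, 0.038, 0], 90],
    [[0, 0, 0], [-0.0212, 0.038, 0], 90],
    [[0, 0, 0], [-0.0212, 0.038, 0], 90],
    [[0, 0, 0], [-0.0212, 0.038, 0], 90],
    [[0, 0, 0], [-0.0212, 0.038, 0], 90],
    [[0, 0, 0], [-0.0212, 0.038, 0], 90],
    [[0, 0, 0], [-0.0212, 0.038, 0], 90],
    [[0, 0, 0], [-0.0212, 0.038, 0], 90],
    [[0, 0, 0], [-0.0212, 0.038, 0], 90]
  ]
}}

```text
time: 4.5
ee_pos: [0.4979, -0.1483, 0.3212]
tcp_rot: [-180.0, 0.0, 165.9]
wrist_force: [0.2, -0.8, -0.1]
opening: 0.0767
grasp_force: 0.0
```

Call:
{"api": "servo_tool", "payload": {
  "moves": [
    [[0, 0, 0], [-0.0212, 0.038, 0], 90],
    [[0, 0, 0], [-0.0212, 0.038, 0], 90],
    [[0, 0, 0], [-0.0212, 0.038, 0], 90],
    [[0, 0, 0], [0, 0, 0], 90],
    [[0, 0, 0], [0, 0, 0], 90],
    [[0, 0, 0], [0, 0, 0], 90]
  ]
}}

```text
time: 5.1
ee_pos: [0.5856, -0.055, 0.3214]
tcp_rot: [-180.0, -0.0, 166.0]
wrist_force: [0.8, -0.4, 0.3]
opening: 0.0772
grasp_force: 0.0
```

```bash
python3 - <<'E'
from h import *
to([.5867,-.0556,.2075],166.1)
im,d=camera("scene");cv2.imwrite("pics/s1.png",cv2.cvtColor(cv2.resize(im[100:300,150:400],None,fx=3,fy=3),cv2.COLOR_RGB2BGR))
for c in("scene","top"):
  camera(c)
  for n in("bolt_grip","gate_grip","gate_hinge"):
    print(c,n,[(round(r["score"],2),w(r["xyz"],c).round(4)) for r in mark_of(n,c)[:1]])
E
```

```text
t 5.1 pos [ 0.5856 -0.055   0.3214] rot [-1.79988635e+02 -7.44355719e-04  1.66003097e+02] q [ -5.4  14.   30.6 106.6  -0.    8.6] open 0.0771664657973958 gf 0.0 wf [ 0.8 -0.4  0.3]
turn(tool) [-0.01 -0.   -0.1 ] shift(ideal tool) [-0.0012 -0.0003  0.1139]
scene bolt_grip [(0.75, array([ 0.5889, -0.056 ,  0.2232]))]
scene gate_grip []
scene gate_hinge [(0.64, array([0.6525, 0.218 , 0.2225]))]
top bolt_grip []
top gate_grip [(0.82, array([0.6147, 0.072 , 0.227 ]))]
top gate_hinge [(0.56, array([0.6535, 0.2236, 0.2248]))]
```

View pics/s1.png

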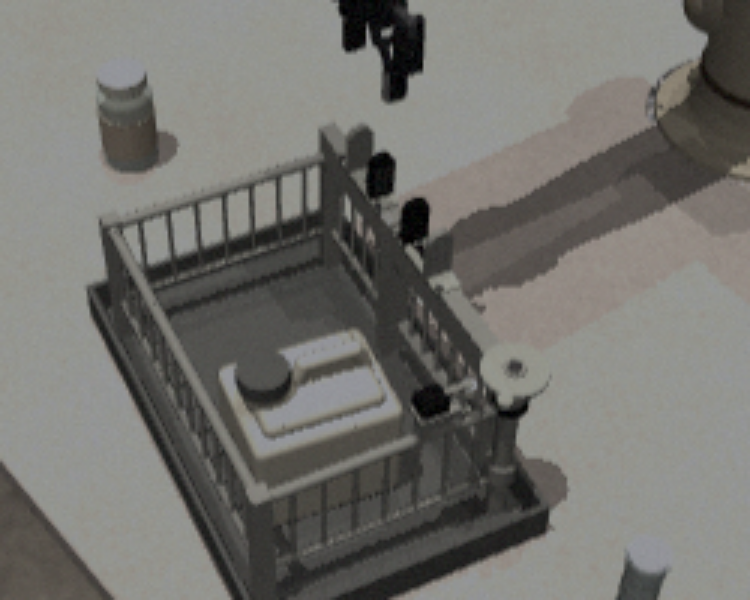

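The open gripper hangs above the bolt lugs (fixed lug at about 358,150, black thumb lug at about 380,175). Now I lower it and squeeze.

Call:
{"api": "servo_tool", "payload": {
  "moves": [
    [[0, 0, -0.1], [-0.001, 0, 0.03], 90],
    [[0, 0, 0], [0, 0, 0.03], 90],
    [[0, 0, 0], [0, 0, 0.02], 90],
    [[0, 0, 0], [0, 0, 0.015], 90],
    [[0, 0, 0], [0, 0, 0.01], 90],
    [[0, 0, 0], [0, 0, 0.007], 90],
    [[0, 0, 0], [0, 0, 0], 90],
    [[0, 0, 0], [0, 0, 0], 90]
  ]
}}

```text
time: 6.35
ee_pos: [0.5872, -0.0547, 0.21]
tcp_rot: [180.0, 0.0, 166.2]
wrist_force: [0.3, 0.2, -0.6]
opening: 0.0766
grasp_force: 0.0
```

Call:
{"api": "servo_tool", "payload": {
  "moves": [
    [[0, 0, 0], [0, 0, 0], 70],
    [[0, 0, 0], [0, 0, 0], 60],
    [[0, 0, 0], [0, 0, 0], 55],
    [[0, 0, 0], [0, 0, 0], 50],
    [[0, 0, 0], [0, 0, 0], 45],
    [[0, 0, 0], [0, 0, 0], 40],
    [[0, 0, 0], [0, 0, 0], 40],
    [[0, 0, 0], [0, 0, 0], 40],
    [[0, 0, 0], [0, 0, 0], 40]
  ],
  "force": 35
}}

```text
time: 7.25
ee_pos: [0.5872, -0.0563, 0.2113]
tcp_rot: [-179.9, 0.2, 166.2]
wrist_force: [-2.6, -8.8, 8.6]
opening: 0.0412
grasp_force: 37.7
```

Call:
{"api": "servo_tool", "payload": {
  "moves": [
    [[0, 0, 0], [0, 0, 0], 60],
    [[0, 0, 0], [0, 0, 0], 90],
    [[0, 0, 0], [0, 0, 0], 90],
    [[0, 0, 0], [0, 0, 0], 90],
    [[0, 0, 0], [0, 0, -0.02], 90],
    [[0, 0, 0], [0, 0, -0.03], 90],
    [[0, 0, 0], [0, 0, -0.03], 90],
    [[0, 0, 0], [0, 0.03, 0], 90],
    [[0, 0, 0], [0, 0.045, 0], 90],
    [[0, 0, 0], [0, 0.045, 0], 90],
    [[0, 0, 0], [0, 0, 0], 90],
    [[0, 0, 0], [0, 0, 0], 90]
  ]
}}

```text
time: 8.45
ee_pos: [0.6156, 0.063, 0.2887]
tcp_rot: [-180.0, -0.0, 166.4]
wrist_force: [0.7, 0.4, 0.0]
opening: 0.0769
grasp_force: 0.0
```

```bash
python3 - <<'E'
from h import *
to([.6174,.0683,.2085],166.1)
H=np.array([.6555,.2205]);a=np.radians(-13.9)
ex=np.array([np.cos(a),np.sin(a)]);ey=np.array([-np.sin(a),np.cos(a)])
for c in("scene","top"):
    P,col=cloud(c)
    X=(P[:,:2]-H)@ex;Y=(P[:,:2]-H)@ey+.160;Z=P[:,2]
    l=(abs(X)<.02)&(Y>-.22)&(Y<-.07)&(Z>.240)&(Z<.262)
    print(c,np.histogram(Y[l],np.arange(-.16,-.08,.004)))
E
```

```text
t 8.45 pos [0.6156 0.063  0.2887] rot [-1.79974548e+02 -4.60425727e-02  1.66366111e+02] q [  5.8  17.1  30.6 103.6  -0.   19.5] open 0.07693291496313766 gf 0.0 wf [0.7 0.4 0. ]
turn(tool) [-0.03 -0.05  0.27] shift(ideal tool) [-0.0004  0.0056  0.0802]
scene (array([ 0,  0,  0,  4,  7, 19, 12,  0,  0,  0,  0,  1,  5, 19, 14,  4,  0,
        0,  0]), array([-0.16 , -0.156, -0.152, -0.148, -0.144, -0.14 , -0.136, -0.132,
       -0.128, -0.124, -0.12 , -0.116, -0.112, -0.108, -0.104, -0.1  ,
       -0.096, -0.092, -0.088, -0.084]))
top (array([ 0,  0,  0,  2, 16, 13,  0,  0,  0,  0,  0,  0,  9, 14,  4,  0,  0,
        0,  0]), array([-0.16 , -0.156, -0.152, -0.148, -0.144, -0.14 , -0.136, -0.132,
       -0.128, -0.124, -0.12 , -0.116, -0.112, -0.108, -0.104, -0.1  ,
       -0.096, -0.092, -0.088, -0.084]))
```

The bolt is drawn: its thumb lug's outer face is now at about -104 mm. Next the gate catch.

Call:
{"api": "servo_tool", "payload": {
  "moves": [
    [[0, 0, 0.2], [0, 0.0055, 0.02], 90],
    [[0, 0, 0], [0, 0, 0.02], 90],
    [[0, 0, 0], [0, 0, 0.02], 90],
    [[0, 0, 0], [0, 0, 0.013], 90],
    [[0, 0, 0], [0, 0, 0.006], 90],
    [[0, 0, 0], [0, 0, 0], 85],
    [[0, 0, 0], [0, 0, 0], 70]
  ]
}}

```text
time: 9.25
ee_pos: [0.617, 0.0665, 0.2112]
tcp_rot: [180.0, 0.1, 166.0]
wrist_force: [-1.6, -5.2, 2.8]
opening: 0.0605
grasp_force: 2.5
```

Call:
{"api": "servo_tool", "payload": {
  "moves": [
    [[0, 0, 0], [0, 0, 0], 60],
    [[0, 0, 0], [0, 0, 0], 55],
    [[0, 0, 0], [0, 0, 0], 50],
    [[0, 0, 0], [0, 0, 0], 45],
    [[0, 0, 0], [0, 0, 0], 40],
    [[0, 0, 0], [0, 0, 0], 38],
    [[0, 0, 0], [0, 0, 0], 38],
    [[0, 0, 0], [0, 0, 0], 38],
    [[0, 0, 0], [0, 0, 0], 38]
  ],
  "force": 60
}}

```text
time: 10.15
ee_pos: [0.6179, 0.0687, 0.2129]
tcp_rot: [179.8, 0.2, 166.1]
wrist_force: [2.4, 9.1, 7.5]
opening: 0.0399
grasp_force: 62.2
```

```bash
python3 - <<'E'
from h import *
to([.6174,.0683,.2085],166.1)
E
```

```text
t 10.15 pos [0.6179 0.0687 0.2129] rot [179.79444722   0.23042941 166.11865768] q [ 6.3 14.5 18.8 94.1  0.1 20.2] open 0.039936985170513334 gf 62.18466818332672 wf [2.4 9.1 7.5]
turn(tool) [0.21 0.23 0.02] shift(ideal tool) [ 0.0004 -0.0005  0.0044]
```

Call:
{"api": "servo_tool", "payload": {
  "moves": [
    [[0, 0, 3], [0.0082, 0.0002, 0], 38],
    [[0, 0, 3], [0.0082, 0.0002, 0], 38],
    [[0, 0, 3], [0.0082, 0.0002, 0], 38],
    [[0, 0, 3], [0.0082, 0.0002, 0], 38],
    [[0, 0, 3], [0.0082, 0.0002, 0], 38],
    [[0, 0, 0], [0, 0, 0], 38],
    [[0, 0, 0], [0, 0, 0], 38]
  ]
}}

```text
time: 10.85
ee_pos: [0.5802, 0.0838, 0.2129]
tcp_rot: [179.7, 0.2, 151.1]
wrist_force: [5.3, 10.4, 7.3]
opening: 0.0405
grasp_force: 63.5
```

```bash
cat >> h.py <<'E'
def arc(th):
    # pose on the arc at opening th (deg): from shut grip (.6178,.0686), radius .157
    a=np.radians(-13.9); ey=np.array([-np.sin(a),np.cos(a)]); c=np.array([.6178,.0686])+.157*ey
    b=a-np.radians(th); p=c-.157*np.array([-np.sin(b),np.cos(b)])
    to([*p,.2115],166.1-th)
E
python3 - <<'E'
from h import *
arc(15)
for n in("gate_grip","gate_hinge"):
  for c in("top","scene"):
    camera(c);print(c,n,[(round(r["score"],2),w(r["xyz"],c).round(4)) for r in mark_of(n,c)[:1]])
E
```

```text
t 10.85 pos [0.5802 0.0838 0.2129] rot [179.70561668   0.21594548 151.13111542] q [ 8.2  9.3 12.8 93.1  0.1 37. ] open 0.04045922304896641 gf 63.50823104381561 wf [ 5.3 10.4  7.3]
turn(tool) [0.29 0.22 0.03] shift(ideal tool) [ 0.0004 -0.0005  0.0014]
top gate_grip []
scene gate_grip [(0.89, array([0.5816, 0.082 , 0.2255]))]
top gate_hinge [(0.73, array([0.6513, 0.223 , 0.2279]))]
scene gate_hinge [(0.67, array([0.6534, 0.2206, 0.2241]))]
```

Call:
{"api": "servo_tool", "payload": {
  "moves": [
    [[0, 0, 3], [0.0082, 0.0005, 0], 38],
    [[0, 0, 3], [0.0082, 0.0005, 0], 38],
    [[0, 0, 3], [0.0082, 0.0005, 0], 38],
    [[0, 0, 3], [0.0082, 0.0002, 0], 38],
    [[0, 0, 3], [0.0082, 0.0002, 0], 38],
    [[0, 0, 3], [0.0082, 0.0002, 0], 38],
    [[0, 0, 3], [0.0082, 0.0002, 0], 38],
    [[0, 0, 0], [0, 0, 0], 38]
  ]
}}

```text
time: 12.05
ee_pos: [0.5364, 0.1201, 0.2129]
tcp_rot: [179.7, 0.2, 130.0]
wrist_force: [6.9, 1.9, 7.3]
opening: 0.0404
grasp_force: 62.5
```

```bash
python3 -c "
from h import *
arc(36)"
```

```text
t 12.05 pos [0.5364 0.1201 0.2129] rot [1.79700763e+02 1.67340976e-01 1.30035620e+02] q [12.6  4.2  7.2 92.7 -0.  62.6] open 0.04035302895180335 gf 62.463746666908264 wf [6.9 1.9 7.3]
turn(tool) [ 0.3   0.17 -0.06] shift(ideal tool) [ 0.0004 -0.0009  0.0014]
```

Call:
{"api": "servo_tool", "payload": {
  "moves": [
    [[0, 0, 3], [0.0082, 0.0002, 0], 38],
    [[0, 0, 3], [0.0082, 0.0002, 0], 38],
    [[0, 0, 3], [0.0082, 0.0002, 0], 38],
    [[0, 0, 3], [0.0082, 0.0002, 0], 38],
    [[0, 0, 3], [0.0082, 0.0002, 0], 38],
    [[0, 0, 3], [0.0082, 0.0002, 0], 38],
    [[0, 0, 3], [0.0082, 0.0002, 0], 38],
    [[0, 0, 3], [0.0082, 0.0002, 0], 38],
    [[0, 0, 0], [0, 0, 0], 38]
  ]
}}

```text
time: 12.95
ee_pos: [0.5059, 0.1781, 0.2128]
tcp_rot: [179.6, -0.1, 106.0]
wrist_force: [7.9, 3.0, 9.0]
opening: 0.0404
grasp_force: 63.2
```

```bash
python3 -c "
from h import *
arc(60)"
```

```text
t 12.95 pos [0.5059 0.1781 0.2128] rot [ 1.79649168e+02 -5.36165307e-02  1.06020748e+02] q [19.4  2.4  5.3 92.6  0.  93.4] open 0.04036383902994237 gf 63.18524479866028 wf [7.9 3.  9. ]
turn(tool) [ 0.35 -0.05 -0.08] shift(ideal tool) [-0.0003 -0.0013  0.0013]
```

Call:
{"api": "servo_tool", "payload": {
  "moves": [
    [[0, 0, 3], [0.0082, 0.0002, 0], 38],
    [[0, 0, 3], [0.0082, 0.0002, 0], 38],
    [[0, 0, 3], [0.0082, 0.0002, 0], 38],
    [[0, 0, 3], [0.0082, 0.0002, 0], 38],
    [[0, 0, 3], [0.0082, 0.0002, 0], 38],
    [[0, 0, 3], [0.0082, 0.0002, 0], 38],
    [[0, 0, 3], [0.0082, 0.0002, 0], 38],
    [[0, 0, 3], [0.0082, 0.0002, 0], 38],
    [[0, 0, 3], [0.0082, 0.0002, 0], 38],
    [[0, 0, 1.5], [0.0041, 0.0001, 0], 38],
    [[0, 0, 0], [0, 0, 0], 38],
    [[0, 0, 0], [0, 0, 0], 38]
  ]
}}

```text
time: 14.15
ee_pos: [0.5038, 0.2544, 0.2129]
tcp_rot: [179.7, -0.2, 77.6]
wrist_force: [8.8, 0.4, 8.1]
opening: 0.0401
grasp_force: 62.7
```

```bash
python3 - <<'E'
from h import *
arc(89)
im,d=camera("scene");cv2.imwrite("pics/s2.png",cv2.cvtColor(cv2.resize(im,None,fx=1.5,fy=1.5),cv2.COLOR_RGB2BGR))
print([w(r["xyz"],"scene").round(4) for r in mark_of("gate_grip","scene")[:1]])
camera("top")
for c in("top","scene"):
  for n in("canister","sample_bottle","measuring_cylinder"): print(c,n,[w(r["xyz"],c).round(4) for r in mark_of(n,c)[:1]])
E
```

```text
t 14.15 pos [0.5038 0.2544 0.2129] rot [179.71020783  -0.21427901  77.59302438] q [ 26.8   6.2   9.4  92.8  -0.  129.2] open 0.04012327691555917 gf 62.73052096366882 wf [8.8 0.4 8.1]
turn(tool) [ 0.29 -0.22  0.49] shift(ideal tool) [ 0.0013 -0.0016  0.0014]
[array([0.5031, 0.2515, 0.225 ])]
top canister [array([0.7606, 0.0694, 0.0014])]
top sample_bottle [array([ 0.6361, -0.4299, -0.0025])]
top measuring_cylinder [array([ 0.6905,  0.4169, -0.0015])]
scene canister [array([0.7673, 0.0664, 0.008 ])]
scene sample_bottle [array([ 0.6396, -0.4361, -0.0013])]
scene measuring_cylinder [array([6.927e-01, 4.169e-01, 6.000e-04])]
```

View pics/s2.png

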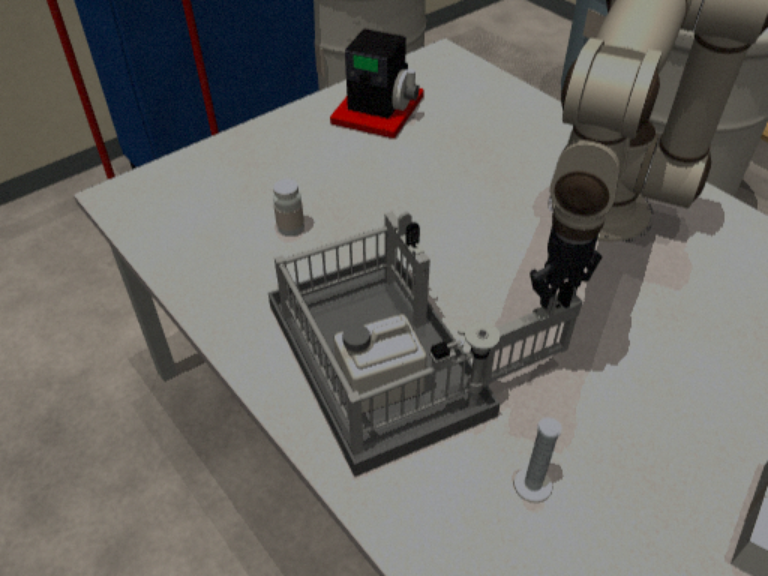

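The gate stands square to the front (free end at about 573,300), held by the gripper. The canister and both vessels have not moved. A brief settle, then I hand in.

Call:
{"api": "servo_tool", "payload": {
  "moves": [
    [[0, 0, 0], [0, 0, 0], 38],
    [[0, 0, 0], [0, 0, 0], 38],
    [[0, 0, 0], [0, 0, 0], 38],
    [[0, 0, 0], [0, 0, 0], 38],
    [[0, 0, 0], [0, 0, 0], 38]
  ]
}}

```text
time: 15.1
ee_pos: [0.5037, 0.2543, 0.2129]
tcp_rot: [179.7, -0.2, 77.6]
wrist_force: [8.5, 2.0, 8.6]
opening: 0.04
grasp_force: 62.7
```

```bash
python3 -c "
from h import *
arc(89);print(np.abs(get_obs()['qd']).max());print(job_done())"
```

```text
t 15.1 pos [0.5037 0.2543 0.2129] rot [179.7138351   -0.22282143  77.59388788] q [ 26.8   6.2   9.4  92.8  -0.  129.2] open 0.040030455780592854 gf 62.72256553173065 wf [8.5 2.  8.6]
turn(tool) [ 0.29 -0.22  0.49] shift(ideal tool) [ 0.0014 -0.0016  0.0014]
0.09553248976568839
the job is handed in; nothing more can be done
None
```

I drew the safety bolt fully, then squeezed the catch and swung the gate to about 88°; the arm is still holding it there, the canister and both vessels show no movement beyond camera accuracy, and I handed the job in at 15.1 s.

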